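# Seat the mixer jar on its pegged base

### The arm

A 6-joint arm with a two-finger parallel gripper is mounted at the origin on the work surface. World frame = base frame: x ahead of the robot, y to its left, z up, the work surface at z = 0. Lengths are in m, angles in rad, forces in N, time in s.
With the tool pointing down it reaches from about 0.275 to 0.825 m from the base axis. Payload 4.9 kg.
Tool frame: the origin (TCP) lies midway between the tips of the shut fingers; the grasp point (between the pads) lies 19 mm behind it; z points along the fingers, y is the line along which they close (so a half turn about z gives the same grasp; the last joint's range is limited). The gripper opens to 85 mm and grips with 20 to 120 N. Pads are 22 mm wide; open, the fingers measure 114 mm over their backs; the gripper's body (76 mm by 85 mm) begins 54 mm behind the grasp point. The pads swing forward as they close: fully open they stand 13 mm farther back than shut.
Start: joints at [-1.35, 0.326, -0.193, 1.052, 0, 1.437], TCP at [0.191, -0.516, 0.231] pointing down, gripper open.
Joint ranges: [-2.65, 2.65], [-0.97, 1.79], [-1.3, 1.35], [-1.93, 2.1], [-1.47, 1.37], [-3.14, 3.14]. Speed limits (rad/s): [2.57, 2.57, 3.14, 3.14, 3.14, 3.14].

### API

Orientations are given as a unit quaternion [x, y, z, w].
In Python, from cell import status, cams, bot gives the robot as it stands.
- The arm moves only by the tool servo_tool, never from a script. Its argument "motion" is a list of rows, each an object with "claw": the finger opening in cm, from 0 to 8.54; "travel": the shift along the tool's x, y, z in cm, a list of three; "rot": the turn, a rotation vector about the tool's x, y, z in degrees, a list of three. A call has 1 to 5 rows; each row shifts and turns the commanded pose from where the row before left it, along the tool's axes as they then stand; what a row does not reach is not made up. A row lasts 1/12 s, in which the tool goes at most 41.7 mm and 7.16 degrees, less where a joint would pass 70% of its speed; a pose out of reach is approached as far as the arm can. A call is refused whole if a number of a shift passes 4.17 or a number of a turn 7.16, either way. A call with a gripper value outside its range is refused whole. The fingers move at their own pace and stop on an object; "grip_force" is the grip in N (left out, the last holds). Time passes only in rows, so rows that do not move let the fingers close. It gives the time, the measured TCP pose, the force, the opening and the grip force at its end, in the units of the state.
- status.get_state(): the state, without advancing time (a new reading comes with each control period).
- cams.camera(name): name is "scene" or "top" or "wrist"; returns the picture (400x640x3 uint8, red, green, blue); there is no depth.
- cams.camera_info(name): a dict with "intrinsics" (3x3 intrinsics, pixels), "dist" ([k1, k2, p1, p2, k3] as OpenCV has them; the pictures are not rectified), "origin" and "attitude" of the camera in the world; the wrist camera has in their place "T_tool_cam" (4x4, takes a point from camera to tool coordinates, whose origin is the TCP and whose axes are the flange's). Camera axes: x right, y down, z forward; pixel columns grow to the right and rows downward; lengths in m; the calibration is good to about 2 mm. A picture is of the moment at which its call begins: read the wrist's pose just before it. camera_info takes no time and is no camera call.
- bot.finish_job(): hands the job in; it is judged then, once.
The state is a dict: "t": time; "q": joint angles; "qd": joint speeds; "joint_torque": joint torques, N m; "tcp_pos": TCP position; "eef_rot": TCP orientation; "force": force on the tool from outside, world axes, zero at the start; "wrist_torque": the same for the moment, N m; "opening": finger opening in m; "grasp_force": force on a finger pad.
Only numpy, scipy, OpenCV 4.12 (cv2) and the standard library are available. Lean on these libraries where they do the work, as an engineer would, in place of code of your own. Each camera call takes 0.05 s, during which the arm holds its last target. There are 200 camera calls.

### The job

Lift the hinged dust lid of the white mixer base right up until it rests back on its stop, and leave it open. Then take the steel mixer jar from the pale blue tray, keep it upright, and lower it (do not let it drop) onto the base so that the two pegs enter the two holes in its foot and it sits fully home; its handle may point to either side. Leave the three steel containers and the pepper grinder where they stand.

Things in the scene. Friction and masses are not known exactly. Their poses are not given: they have to be found in the camera images.
- mixer_base: White plastic motor base of a mixer, fixed, 150 (x) by 190 mm (y), walls 6 mm, rim 66 mm high, lid hinge along its +x edge, small dial on its -x face at y = -55 mm projecting 15 mm. Origin: centre of the underside. Inside, on a flat deck 36 mm above the counter, stand two steel pegs at x = 0, y = +40 and -40 mm, 15 mm thick, 19 mm tall, the top 8 mm tapering to 8 mm.
- deck (a point): Point on the deck midway between the two pegs, 36 mm above the base's underside; axes as the base. The origin of the seated jar comes here.
- base_lid (a joint): Angle of the dust lid: 0 shut, grows as its -x edge swings up; the stop is at 1.95 rad, past upright, where it stays by its weight; it falls shut if let go below about 1.6 rad. Lid 150 x 190 mm, 8 mm thick, 160 g, mid-plane 71 mm above the counter when shut.
- lid_hinge (a point): Middle of the lid's hinge axis, which runs along the base's y axis, 75 mm to +x of the base's centre and 71 mm above its underside.
- lid_tab (a point): Grip point on the lid's pull tab, a flat tongue in the middle of the free edge, projecting 57 mm beyond it (to -x when shut), 30 mm wide (y), 12 mm thick. The point lies 32 mm beyond the edge, 182 mm from the hinge axis. Pinched by its two sides, the tab can turn between the fingers as the lid swings. Axes: the lid's (as the base's when shut).
- jar: Closed steel mixer jar, 0.55 kg, 176 mm tall, upright; origin: centre of the underside. Black foot 80 (x) by 125 mm (y), 22 mm high, with two 22 mm square holes through it at y = +40 and -40 mm. Body 92 to 106 mm in diameter up to 125 mm, fixed black lid up to 135 mm, grip bar on top. Side handle on +y out to y = 89 mm, 49 to 115 mm high. Fits the pegs either way round (half a turn).
- jar_grip (a point): Place to grip the jar: in its top bar, 160 mm above its underside, on its axis. The bar is 24 mm thick (x), 70 mm long (y), from 135 to 176 mm high. Axes as the jar.
- tray: Pale blue plastic tray, fixed, 220 mm (x) by 240 mm (y), rim 18 mm high, floor 5 mm thick; the jar stands on its floor. Origin at the centre of its underside.
- container0: One of three identical closed steel containers, 91 mm in diameter, 92 mm high, loose; origin at the centre of its underside. Leave it alone.
- container1: One of three identical closed steel containers, 91 mm in diameter, 92 mm high, loose; origin at the centre of its underside. Leave it alone.
- container2: One of three identical closed steel containers, 91 mm in diameter, 92 mm high, loose; origin at the centre of its underside. Leave it alone.
- grinder: Stainless steel pepper grinder with a knob on top, 60 mm in diameter, 176 mm high, loose; origin at the centre of its underside. Leave it alone.
Not all that is in view belongs to the job. Leave any yellow look-alike of the jar alone.

How it is judged:
By the outcome, as a careful person would: the job done as asked, in the order asked, and still so for the second after the job is handed in, with the robot touching nothing.
It also fails if it takes over 62 s, if anything falls off the work surface, if the arm or the gripper's body presses on something with over 40 N, if the wrist force passes 120 N, or if a joint passes its speed limit or range.

## Working session

There is one attempt and no reset: what is moved stays moved. The work goes in short steps, Python scripts to look and compute and a tool call to move; the robot and the scene stay as the last step left them, time stands still between calls to the robot, and variables do not carry over. Pictures are saved under pics/ and viewed, at most 10 in all, crops included, and the job is handed in when it is done.

Besides the shell and the picture viewer there is one more tool, called after "Request:" as a command line: name --argument value ..., lists and objects as JSON in quotes. servo_tool: Moves the arm, as the interface text tells. Its arguments: {"type":"object","properties":{"motion":{"type":"array","items":{"type":"object","properties":{"claw":{"type":"number"},"travel":{"type":"array","items":{"type":"number"}},"rot":{"type":"array","items":{"type":"number"}}}}},"grip_force":{"type":"number"}},"required":["motion"]}

```bash
mkdir -p pics; ls; python3 - <<'E'
from cell import status,cams,bot
import cv2,numpy as np
a=cams.camera("scene");b=cams.camera("top")
cv2.imwrite("pics/scene.png",a[:,:,::-1]);cv2.imwrite("pics/top.png",b[:,:,::-1])
for n in("scene","top","wrist"):print(n,cams.camera_info(n))
print(status.get_state())
E
```

```text
pics
scene {'intrinsics': array([[486.40317477,   0.        , 329.136746  ],
       [  0.        , 486.40317477, 200.92670911],
       [  0.        ,   0.        ,   1.        ]]), 'dist': array([0.02454561, 0.        , 0.        , 0.        , 0.        ]), 'origin': array([ 1.01003683, -0.64898183,  0.65067617]), 'attitude': array([ 0.85154018,  0.19001398, -0.11963722, -0.4737731 ])}
top {'intrinsics': array([[402.59521433,   0.        , 319.73942358],
       [  0.        , 402.59521433, 202.34492347],
       [  0.        ,   0.        ,   1.        ]]), 'dist': array([-0.04044644,  0.        ,  0.        ,  0.        ,  0.        ]), 'origin': array([0.45713178, 0.10018596, 1.04381879]), 'attitude': array([ 0.70758826, -0.70186341,  0.06184803, -0.05367887])}
wrist {'intrinsics': array([[295.42569715,   0.        , 317.41848151],
       [  0.        , 295.42569715, 203.36233529],
       [  0.        ,   0.        ,   1.        ]]), 'dist': array([-0.04851739,  0.        ,  0.        ,  0.        ,  0.        ]), 'T_tool_cam': array([[ 6.34477830e-04, -9.44660820e-01, -3.28048064e-
[... 268 characters left out ...]
1.00000000e+00]])}
{'t': 0.1, 'q': array([-1.35022281e+00,  3.26873926e-01, -1.93488578e-01,  1.05202242e+00,
       -1.73299929e-05,  1.43659314e+00]), 'qd': array([ 0.00212432, -0.00043178,  0.0017486 ,  0.00028845,  0.00019865,
       -0.00111118]), 'joint_torque': array([ 1.98027396e-03, -4.44238973e+01,  2.63038212e+01,  7.83230964e-03,
       -5.46264857e-05, -1.26547587e-05]), 'tcp_pos': array([ 0.1909458 , -0.51522111,  0.2305761 ]), 'eef_rot': array([ 9.84307588e-01,  1.76459461e-01, -4.29481792e-05, -7.93184197e-04]), 'force': array([0.64989255, 0.59384407, 0.00835742]), 'wrist_torque': array([0.02347294, 0.01582092, 0.02109661]), 'grasp_force': 0.0, 'opening': 0.08544700086542606}
```

View pics/scene.png

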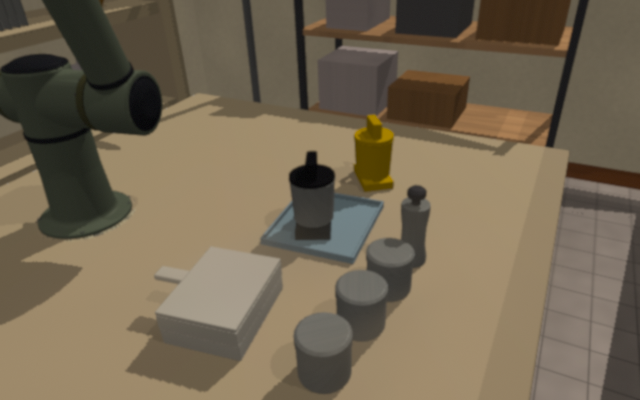

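View pics/top.png

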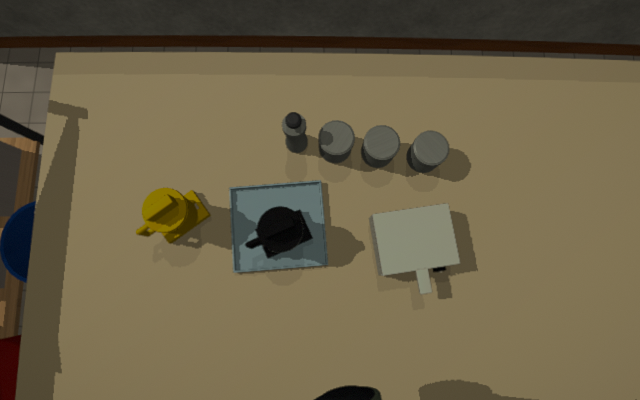

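Scene and top pictures: the white base with its shut lid is at top (415,240), tab at (424,280). The jar with black foot and bar is on the tray at top (280,230) / scene (312,190). The yellow look-alike is at top (168,212) / scene (374,155). The black and steel jar on the pale blue tray fits the description.

```bash
cat > h.py <<'E'
from cell import status,cams,bot
import cv2,numpy as np
from scipy.spatial.transform import Rotation as R
def cam(n,st=None):
    i=cams.camera_info(n)
    if n=="wrist":
        T=np.eye(4);T[:3,:3]=R.from_quat(st['eef_rot']).as_matrix();T[:3,3]=st['tcp_pos']
        T=T@i['T_tool_cam'];return i,T[:3,:3],T[:3,3]
    return i,R.from_quat(i['attitude']).as_matrix(),i['origin']
def rays(n,px,st=None):
    i,M,o=cam(n,st)
    u=cv2.undistortPoints(np.float64(px).reshape(-1,1,2),i['intrinsics'],i['dist']).reshape(-1,2)
    return o,np.c_[u,np.ones(len(u))]@M.T
def onz(n,px,z,st=None):
    o,d=rays(n,px,st);return o+d*((z-o[2])/d[:,2])[:,None]
def proj(n,P,st=None):
    i,M,o=cam(n,st)
    return cv2.projectPoints(((np.float64(P)-o)@M).reshape(-1,1,3),np.zeros(3),np.zeros(3),i['intrinsics'],i['dist'])[0].reshape(-1,2)
E
python3 - <<'E'
from h import *
b=cv2.imread("pics/top.png");a=cv2.imread("pics/scene.png")
def big(m):
    c,_=cv2.findContours(m.astype(np.uint8),cv2.RETR_EXTERNAL,cv2.CHAIN_APPROX_NONE);return max(c,key=cv2.contourArea)
def roi(im,r):
    m=np.zeros(im.shape[:2],bool);m[r[1]:r[3],r[0]:r[2]]=1;return m
h=cv2.cvtColor(b,cv2.COLOR_BGR2HSV)
print("px lid",b[240,415],"tab",b[285,424],"table",b[300,500],"tray",b[250,250])
bi=b.astype(int)
w=roi(b,(355,190,480,310))&(bi[:,:,0]>bi[:,:,2]*0.82)&(h[:,:,2]>120)
m=cv2.morphologyEx(w.astype(np.uint8),cv2.MORPH_OPEN,np.ones((19,19)))
r=cv2.minAreaRect(big(m));p=cv2.boxPoints(r);P=onz("top",p,.075)
print("lid",r,P[:,:2].round(4).tolist(),P.mean(0),"sizes",np.linalg.norm(P[0]-P[1]),np.linalg.norm(P[1]-P[2]))
t=w.copy();t[m>0]=0;t[:268]=0
t=cv2.morphologyEx(t.astype(np.uint8),cv2.MORPH_OPEN,np.ones((3,3)))
r=cv2.minAreaRect(big(t));p=cv2.boxPoints(r);print("tab",p.tolist(),onz("top",p,.077)[:,:2].round(4).tolist())
c1=cv2.resize(b[165:305,210:480],(800,415),interpolation=cv2.INTER_CUBIC)
cv2.imwrite("pics/c1.png",c1)
c2=cv2.resize(a[140:270,250:400],(690,598),interpolation=cv2.INTER_CUBIC)
cv2.imwrite("pics/c2.png",c2)
E
```

```text
px lid [117 138 136] tab [118 138 136] table [ 84 116 130] tray [115 117 100]
lid ((415.4599609375, 239.21998596191406), (62.225399017333984, 77.4989013671875), 81.8698959350586) [[0.5898, -0.0396], [0.6185, -0.2293], [0.4687, -0.2442], [0.4421, -0.0586]] [ 0.5297694  -0.14292174  0.075     ] sizes 0.19195643868110396 0.1505411583546041
tab [[415.7680358886719, 270.22393798828125], [427.0320129394531, 268.17596435546875], [431.2879943847656, 291.583984375], [420.0240173339844, 293.6319580078125]] [[0.4549, -0.1405], [0.4598, -0.1677], [0.405, -0.1761], [0.4002, -0.1491]]
```

View pics/c1.png

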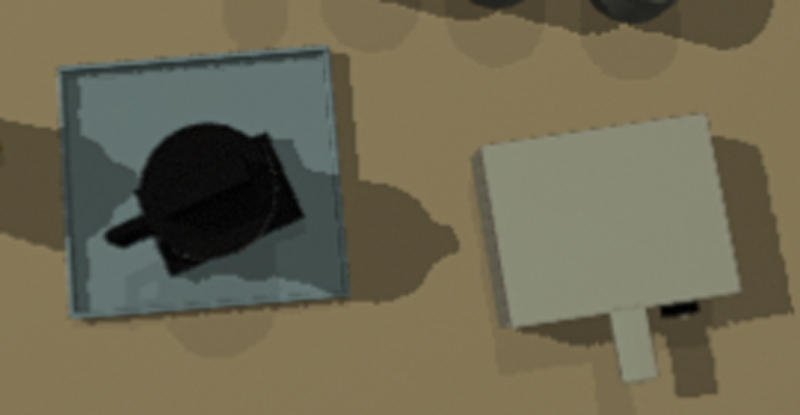

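View pics/c2.png

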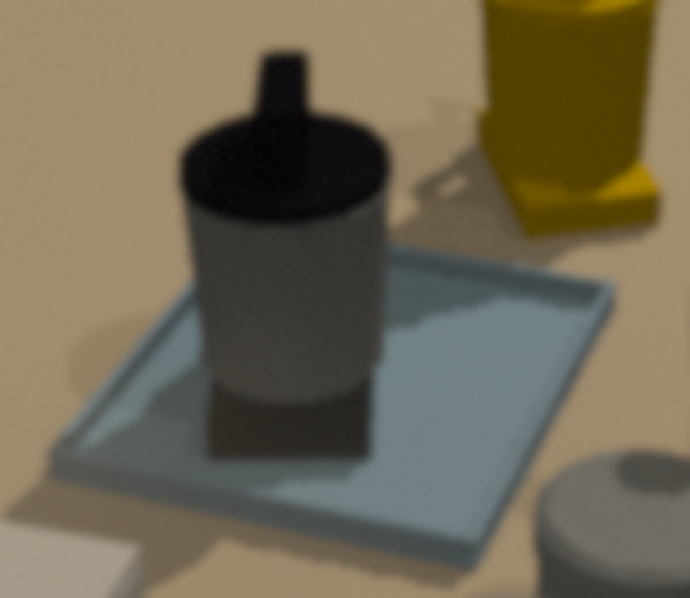

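The crops show three things: the jar with black lid, bar and foot stands on the blue tray (c1 foot corners (265,133), (303,215), (172,275)). Its handle points left. The yellow one stands off the tray. The target is confirmed.

```bash
cat >> h.py <<'E'
def fitrect(con,n,z,st=None):
    "4 edges of a rectangle-like contour, lines fitted to middle parts, corners in world at z"
    r=cv2.minAreaRect(con);bx=cv2.boxPoints(r);pts=con.reshape(-1,2).astype(float);L=[]
    for k in range(4):
        a,b=bx[k],bx[(k+1)%4];d=(b-a)/np.linalg.norm(b-a);s=(pts-a)@d/np.linalg.norm(b-a)
        off=abs((pts-a)@np.array([-d[1],d[0]]))
        q=pts[(s>.12)&(s<.88)&(off<5)]
        q=onz(n,q,z,st)[:,:2];v=cv2.fitLine(np.float32(q),cv2.DIST_HUBER,0,1e-5,1e-5).ravel();L.append(np.cross(np.r_[v[2:],1],np.r_[v[2:]+v[:2],1]))
    C=[]
    for k in range(4):
        x=np.cross(L[k-1],L[k]);C.append(x[:2]/x[2])
    return np.array(C)
E
python3 - <<'E'
from h import *
b=cv2.imread("pics/top.png").astype(int);a=cv2.imread("pics/scene.png")
def big(m):
    c,_=cv2.findContours(m.astype(np.uint8),cv2.RETR_EXTERNAL,cv2.CHAIN_APPROX_NONE);return max(c,key=cv2.contourArea)
w=(b[:,:,0]>b[:,:,2]*.82)&(b[:,:,2]>120);w[:190]=0;w[310:]=0;w[:,:355]=0;w[:,480:]=0
m=cv2.morphologyEx(w.astype(np.uint8),cv2.MORPH_OPEN,np.ones((19,19)))
m=cv2.dilate(m,np.ones((3,3)))&w
C=fitrect(big(m),"top",.075);print(C.round(4).tolist(),C.mean(0))
for k in range(4):
    d=C[(k+1)%4]-C[k];print(np.linalg.norm(d).round(4),np.degrees(np.arctan2(d[1],d[0])).round(2))
s=270/800
f=onz("top",[[265*s+210,133*s+165],[303*s+210,215*s+165],[172*s+210,275*s+165]],.027)[:,:2]
print("foot",f,"mid diag",(f[0]+f[2])/2)
for i,j in((0,1),(2,1)):d=f[j]-f[i];print(np.linalg.norm(d),np.degrees(np.arctan2(d[1],d[0])))
# black lid disc in top (z=.14), and bar in scene
print("lid disc centre",onz("top",[[207*s+210,190*s+165]],.14))
print("bar top front in scene", onz("scene",[[250+285/4.6,140+55/4.6]],.181))
for nm,px,z in (("cont",[(336,133),(381,139),(430,144)],.092),("grinder",[(293,120)],.17)):
    print(nm,onz("top",px,z).round(3).tolist())
# tray
t=(b[:,:,0]>b[:,:,2]*1.0)&(b[:,:,0]>70);t[:175]=0;t[280:]=0;t[:,:225]=0;t[:,335:]=0
r=cv2.minAreaRect(big(t));print("tray",onz("top",[r[0]],.018),r)
E
```

```text
[[0.588699996471405, -0.04010000079870224], [0.6169999837875366, -0.2249000072479248], [0.47369998693466187, -0.243599995970726], [0.445499986410141, -0.06129999831318855]] [ 0.53120285 -0.14249854]
0.187 -81.3
0.1445 -172.55
0.1845 98.81
0.1448 8.44
foot [[0.60502665 0.14065021]
 [0.53474486 0.10722981]
 [0.4831231  0.21736781]] mid diag [0.54407488 0.17900901]
0.07782321552460286 -154.56797464417627
0.12163546330166887 -64.88748274414677
lid disc centre [[0.54447349 0.17950948 0.14      ]]
bar top front in scene [[0.53940828 0.20687551 0.181     ]]
cont [[0.788, 0.051, 0.092], [0.774, -0.06, 0.092], [0.763, -0.182, 0.092]]
grinder [[0.791, 0.153, 0.17]]
tray [[0.56408173 0.19739314 0.018     ]] ((277.1239929199219, 226.0500946044922), (84.96853637695312, 93.86013793945312), 85.42607879638672)
```

```bash
cat >> h.py <<'E'
def plan(tgt,psi,st=None):
    "turn first, then shift: prints tool-z turn (deg) and shift (cm) in the turned, down-pointing tool axes"
    st=st or status.get_state();M=R.from_quat(st['eef_rot'])
    p=np.radians(psi);W=np.array([[np.cos(p),np.sin(p),0],[np.sin(p),-np.cos(p),0],[0,0,-1]]).T
    rv=np.degrees((M.inv()*R.from_matrix(W)).as_rotvec());d=W.T@(np.array(tgt)-st['tcp_pos'])*100
    print("t",round(st['t'],2),"tcp",st['tcp_pos'].round(4),"rot",rv.round(2),"shift cm",d.round(2),"len",np.linalg.norm(d).round(1),"F",st['force'].round(1),"open",round(st['opening'],4),"gf",round(float(st['grasp_force']),1),"q",st['q'].round(2))
E
python3 -c "
from h import *
plan([.4246,-.1584,.16],8.4)"
```

```text
t 0.1 tcp [ 0.1909 -0.5152  0.2306] rot [-0.09 -0.   11.93] shift cm [ 28.33 -31.89   7.06] len 43.2 F [0.6 0.6 0. ] open 0.0854 gf 0.0 q [-1.35  0.33 -0.19  1.05 -0.    1.44]
```

Request:
servo_tool --motion '[{"claw":8.5,"rot":[0,0,6]},{"claw":8.5,"rot":[0,0,5.9]},{"claw":8.5,"travel":[2.4,-2.7,0]},{"claw":8.5,"travel":[2.4,-2.7,0]},{"claw":8.5,"travel":[2.4,-2.7,0]}]'

```text
$.motion[0]: bad value
```

Request:
servo_tool --motion '[{"claw":8.5,"travel":[2.4,-2.7,0]},{"claw":8.5,"travel":[2.4,-2.7,0]},{"claw":8.5,"travel":[2.4,-2.7,0]},{"claw":8.5,"travel":[2.4,-2.7,0]},{"claw":8.5,"travel":[2.4,-2.7,0]}]'

```text
$.motion[0]: bad value
```

Request:
servo_tool --motion '[{"claw":5.5,"travel":[2.4,-2.7,0]},{"claw":5.5,"travel":[2.4,-2.7,0]},{"claw":5.5,"travel":[0,0,3]},{"claw":5.5,"travel":[0,0,3]},{"claw":5.5}]'

```text
$.motion[0]: bad value
```

```bash
python3 - <<'E'
from h import *
plan([.4246,-.1584,.16],8.4)
st=status.get_state();im=cams.camera("wrist")
cv2.imwrite("pics/w1.png",im[:,:,::-1])
print(proj("wrist",[[.4246,-.1584,.077]],st), im[330:333:2,310:330:6].tolist())
E
```

```text
t 0.1 tcp [ 0.1909 -0.5152  0.2306] rot [-0.09 -0.   11.93] shift cm [ 28.33 -31.89   7.06] len 43.2 F [0.6 0.6 0. ] open 0.0854 gf 0.0 q [-1.35  0.33 -0.19  1.05 -0.    1.44]
[[  22.30520494 -194.72007357]] [[[157, 141, 110], [158, 142, 111], [157, 141, 111], [158, 142, 110]], [[157, 141, 110], [156, 140, 109], [156, 141, 110], [157, 141, 111]]]
```

View pics/w1.png

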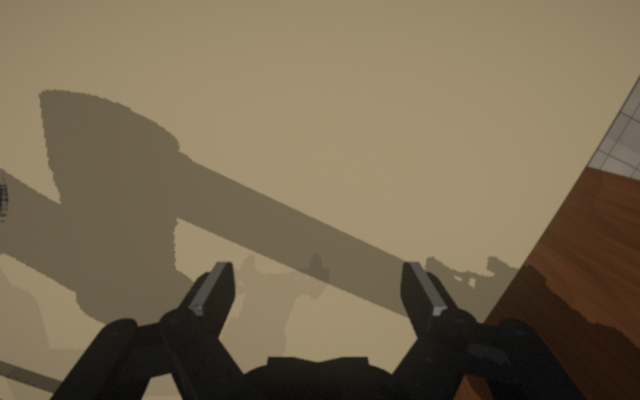

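The rows were refused because each needs all three fields, so this picture is from the start pose: bare counter and the open fingers. I'm resending with full rows.

Request:
servo_tool --motion '[{"claw":8.5,"travel":[0,0,0],"rot":[0,0,6]},{"claw":8.5,"travel":[0,0,0],"rot":[0,0,5.9]},{"claw":8.5,"travel":[2.4,-2.7,0],"rot":[0,0,0]},{"claw":8.5,"travel":[2.4,-2.7,0],"rot":[0,0,0]},{"claw":8.5,"travel":[2.4,-2.7,0],"rot":[0,0,0]}]'

```text
t: 0.57
tcp_pos: [0.2505, -0.424, 0.2307]
eef_rot: [0.997, 0.073, -0.0, -0.0]
force: [0.8, -0.5, 0.8]
opening: 0.0854
grasp_force: 0.0
```

Request:
servo_tool --motion '[{"claw":8.5,"travel":[2.4,-2.7,0],"rot":[0,0,0]},{"claw":8.5,"travel":[2.4,-2.7,0],"rot":[0,0,0]},{"claw":8.5,"travel":[2.4,-2.7,0],"rot":[0,0,0]},{"claw":8.5,"travel":[2.4,-2.7,0],"rot":[0,0,0]},{"claw":8.5,"travel":[2.4,-2.7,0],"rot":[0,0,0]}]'

```text
t: 0.98
tcp_pos: [0.3498, -0.2723, 0.2312]
eef_rot: [0.997, 0.073, -0.0, -0.0]
force: [0.5, 0.0, -0.9]
opening: 0.0851
grasp_force: 0.0
```

Request:
servo_tool --motion '[{"claw":5.5,"travel":[2.4,-2.7,0],"rot":[0,0,0]},{"claw":5.5,"travel":[2.4,-2.7,0],"rot":[0,0,0]},{"claw":5.5,"travel":[0,0,3],"rot":[0,0,0]},{"claw":5.5,"travel":[0,0,3],"rot":[0,0,0]},{"claw":5.5,"travel":[0,0,0],"rot":[0,0,0]}]'

```text
t: 1.4
tcp_pos: [0.3864, -0.2104, 0.1671]
eef_rot: [0.997, 0.075, -0.003, -0.003]
force: [-0.8, 1.5, -0.2]
opening: 0.0549
grasp_force: 0.0
```

Request:
servo_tool --motion '[{"claw":5.5,"travel":[0,0,0],"rot":[0,0,0]},{"claw":5.5,"travel":[0,0,0],"rot":[0,0,0]},{"claw":5.5,"travel":[0,0,0],"rot":[0,0,0]}]'

```text
t: 1.65
tcp_pos: [0.3897, -0.2146, 0.1728]
eef_rot: [0.997, 0.073, 0.001, 0.001]
force: [1.3, -0.7, 0.6]
opening: 0.0552
grasp_force: 0.0
```

```bash
python3 - <<'E'
from h import *
plan([.4246,-.1584,.16],8.4)
st=status.get_state();im=cams.camera("wrist")
cv2.imwrite("pics/w2.png",im[:,:,::-1])
print(proj("wrist",[[.4246,-.1584,.077]],st))
E
```

```text
t 1.65 tcp [ 0.3897 -0.2146  0.1728] rot [ 0.1  -0.09 -0.03] shift cm [ 4.28 -5.05  1.28] len 6.7 F [ 1.3 -0.7  0.6] open 0.0552 gf 0.0 q [-0.67  0.19 -0.55  0.84 -0.    2.33]
[[254.17935768 155.60693233]]
```

View pics/w2.png

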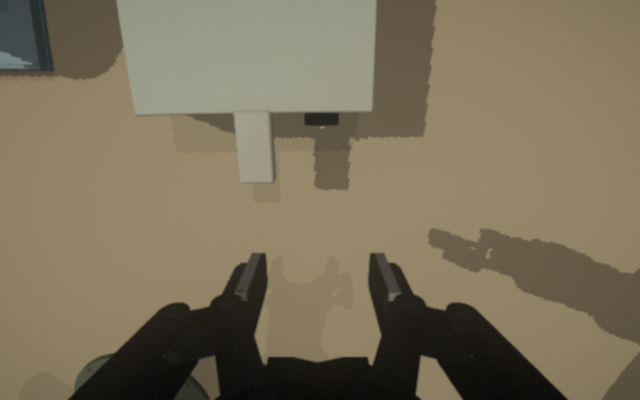

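The wrist view shows the lid's free edge from (135,114) to (372,110), the tab tip from (241,183) to (274,183), and the dial at (321,118).

```bash
python3 - <<'E'
from h import *
st=status.get_state()
P=onz("wrist",[[135,114],[372,110]],.075,st)[:,:2];T=onz("wrist",[[241,183],[274,183]],.077,st)[:,:2]
d=P[0]-P[1];print("edge",P,np.linalg.norm(d),"yaw",np.degrees(np.arctan2(-d[0],d[1])),"tip",T,np.linalg.norm(T[0]-T[1]))
y=np.radians(8.4);x=np.array([np.cos(y),np.sin(y)])
print("centre from edge",P.mean(0)+.075*x,"from tip",T.mean(0)+.132*x,"grip from tip",T.mean(0)+.025*x)
plan([.425,-.159,.046],8.4)
E
```

```text
edge [[ 0.44420151 -0.0606304 ]
 [ 0.47341008 -0.24617484]] 0.18782939539346 yaw 8.946136658952822 tip [[ 0.40009999 -0.14931792]
 [ 0.40409322 -0.17669666]] 0.027668413557767873
centre from edge [ 0.53300122 -0.14244639] from tip [ 0.53268056 -0.14372433] grip from tip [ 0.42682842 -0.15935522]
t 1.7 tcp [ 0.3897 -0.2147  0.1728] rot [ 0.11 -0.11 -0.03] shift cm [ 4.31 -4.99 12.68] len 14.3 F [ 0.2 -0.2  0.6] open 0.0552 gf 0.0 q [-0.67  0.18 -0.55  0.84  0.    2.33]
```

Request:
servo_tool --motion '[{"claw":5.2,"travel":[2.2,-2.5,0],"rot":[0,0,0]},{"claw":5.2,"travel":[2.2,-2.5,0],"rot":[0,0,0]},{"claw":5.2,"travel":[0,0,3],"rot":[0,0,0]},{"claw":5.2,"travel":[0,0,3],"rot":[0,0,0]},{"claw":5.2,"travel":[0,0,0],"rot":[0,0,0]}]'

```text
t: 2.12
tcp_pos: [0.4231, -0.1563, 0.1085]
eef_rot: [0.997, 0.074, -0.002, -0.001]
force: [-1.9, 0.0, -0.1]
opening: 0.0517
grasp_force: 0.0
```

Request:
servo_tool --motion '[{"claw":5.2,"travel":[0,0,2],"rot":[0,0,0]},{"claw":5.2,"travel":[0,0,2],"rot":[0,0,0]},{"claw":5.2,"travel":[0,0,2],"rot":[0,0,0]},{"claw":5.2,"travel":[0,0,0.7],"rot":[0,0,0]},{"claw":5.2,"travel":[0,0,0],"rot":[0,0,0]}]'

```text
t: 2.53
tcp_pos: [0.4246, -0.1579, 0.0443]
eef_rot: [0.997, 0.073, -0.001, -0.0]
force: [0.1, -0.0, 1.2]
opening: 0.0521
grasp_force: 0.0
```

Request:
servo_tool --motion '[{"claw":5.2,"travel":[0,0,0],"rot":[0,0,0]},{"claw":5.2,"travel":[0,0,0],"rot":[0,0,0]},{"claw":5.2,"travel":[0,0,0],"rot":[0,0,0]}]'

```text
t: 2.78
tcp_pos: [0.4261, -0.1583, 0.0456]
eef_rot: [0.997, 0.073, 0.001, 0.001]
force: [1.2, -0.0, -0.8]
opening: 0.0519
grasp_force: 0.0
```

```bash
python3 -c "
from h import *
plan([.426,-.159,.046],8.6)"
```

```text
t 2.78 tcp [ 0.4261 -0.1583  0.0456] rot [ 0.08 -0.11 -0.19] shift cm [-0.02  0.07 -0.04] len 0.1 F [ 1.2 -0.  -0.8] open 0.0519 gf 0.0 q [-0.52  0.38 -0.68  0.51  0.    2.48]
```

Request:
servo_tool --grip_force 30 --motion '[{"claw":2,"travel":[0,0,0],"rot":[0,0,0]},{"claw":2,"travel":[0,0,0],"rot":[0,0,0]},{"claw":2,"travel":[0,0,0],"rot":[0,0,0]},{"claw":2,"travel":[0,0,0],"rot":[0,0,0]},{"claw":2,"travel":[0,0,0],"rot":[0,0,0]}]'

```text
t: 3.2
tcp_pos: [0.4256, -0.1578, 0.045]
eef_rot: [0.997, 0.074, 0.0, 0.0]
force: [-1.0, -0.1, 6.4]
opening: 0.0295
grasp_force: 33.2
```

```bash
python3 -c "
import numpy as np
t=np.arange(0,1.921,.12);x=-18.2*np.cos(t);z=-18.2*np.sin(t)
for a,b,c in zip(t[1:],np.diff(x),np.diff(z)):print(round(a,2),round(b,2),round(c,2))"
```

```text
0.12 0.13 -2.18
0.24 0.39 -2.15
0.36 0.65 -2.09
0.48 0.89 -1.99
0.6 1.12 -1.87
0.72 1.34 -1.72
0.84 1.54 -1.55
0.96 1.71 -1.36
1.08 1.86 -1.14
1.2 1.98 -0.91
1.32 2.08 -0.67
1.44 2.14 -0.41
1.56 2.18 -0.15
1.68 2.18 0.11
1.8 2.15 0.37
1.92 2.09 0.62
```

Gripped at 29.5 mm, which matches the tab. Starting the arc.

Request:
servo_tool --motion '[{"claw":2,"travel":[0.13,0,-2.18],"rot":[0,0,0]},{"claw":2,"travel":[0.39,0,-2.15],"rot":[0,0,0]},{"claw":2,"travel":[0,0,0],"rot":[0,0,0]},{"claw":2,"travel":[0,0,0],"rot":[0,0,0]}]'

```text
t: 3.53
tcp_pos: [0.43, -0.1571, 0.0881]
eef_rot: [0.997, 0.074, -0.0, 0.001]
force: [-2.1, -1.9, 0.5]
opening: 0.0297
grasp_force: 32.8
```

Request:
servo_tool --motion '[{"claw":2,"travel":[0.65,0,-2.09],"rot":[0,0,0]},{"claw":2,"travel":[0.89,0,-1.99],"rot":[0,0,0]},{"claw":2,"travel":[1.12,0,-1.87],"rot":[0,0,0]},{"claw":2,"travel":[0,0,0],"rot":[0,0,0]},{"claw":2,"travel":[0,0,0],"rot":[0,0,0]}]'

```text
t: 3.95
tcp_pos: [0.4555, -0.1531, 0.1471]
eef_rot: [0.997, 0.074, -0.001, 0.0]
force: [-5.9, -2.0, 6.3]
opening: 0.03
grasp_force: 35.4
```

Forces are small, so I'm continuing.

Request:
servo_tool --motion '[{"claw":2,"travel":[1.34,0,-1.72],"rot":[0,0,0]},{"claw":2,"travel":[1.54,0,-1.55],"rot":[0,0,0]},{"claw":2,"travel":[1.71,0,-1.36],"rot":[0,0,0]},{"claw":2,"travel":[0,0,0],"rot":[0,0,0]},{"claw":2,"travel":[0,0,0],"rot":[0,0,0]}]'

```text
t: 4.37
tcp_pos: [0.5021, -0.1459, 0.1939]
eef_rot: [0.997, 0.074, -0.0, -0.0]
force: [-6.6, 0.2, 10.6]
opening: 0.029
grasp_force: 37.1
```

Request:
servo_tool --motion '[{"claw":2,"travel":[1.86,0,-1.14],"rot":[0,0,0]},{"claw":2,"travel":[1.98,0,-0.91],"rot":[0,0,0]},{"claw":2,"travel":[2.08,0,-0.67],"rot":[0,0,0]},{"claw":2,"travel":[0,0,0],"rot":[0,0,0]},{"claw":2,"travel":[0,0,0],"rot":[0,0,0]}]'

```text
t: 4.78
tcp_pos: [0.5622, -0.1365, 0.2209]
eef_rot: [0.997, 0.074, 0.002, -0.001]
force: [-0.8, 3.5, 7.3]
opening: 0.0294
grasp_force: 36.7
```

Request:
servo_tool --motion '[{"claw":2,"travel":[2.14,0,-0.41],"rot":[0,0,0]},{"claw":2,"travel":[2.18,0,-0.15],"rot":[0,0,0]},{"claw":2,"travel":[2.18,0,0.11],"rot":[0,0,0]},{"claw":2,"travel":[0,0,0],"rot":[0,0,0]},{"claw":2,"travel":[0,0,0],"rot":[0,0,0]}]'

```text
t: 5.2
tcp_pos: [0.6267, -0.1264, 0.2245]
eef_rot: [0.997, 0.075, 0.001, -0.001]
force: [0.5, 5.7, 3.5]
opening: 0.0296
grasp_force: 35.9
```

Request:
servo_tool --motion '[{"claw":2,"travel":[2.15,0,0.37],"rot":[0,0,0]},{"claw":2,"travel":[2.0,0,0.6],"rot":[0,0,0]},{"claw":2,"travel":[0,0,0],"rot":[0,0,0]},{"claw":2,"travel":[0,0,0],"rot":[0,0,0]}]'

```text
t: 5.53
tcp_pos: [0.6673, -0.1202, 0.2142]
eef_rot: [0.997, 0.075, 0.001, -0.001]
force: [0.9, 5.0, 1.1]
opening: 0.0299
grasp_force: 36.5
```

Request:
servo_tool --motion '[{"claw":5,"travel":[0,0,0],"rot":[0,0,0]},{"claw":5,"travel":[0,0,0],"rot":[0,0,0]},{"claw":5,"travel":[0,0,0],"rot":[0,0,0]},{"claw":5,"travel":[0,0,0],"rot":[0,0,0]},{"claw":5,"travel":[0,0,0],"rot":[0,0,0]}]'

```text
t: 5.95
tcp_pos: [0.6656, -0.1223, 0.2152]
eef_rot: [0.997, 0.073, -0.0, 0.0]
force: [0.5, 0.8, 0.3]
opening: 0.0502
grasp_force: 0.0
```

Request:
servo_tool --motion '[{"claw":5,"travel":[0,0,-2],"rot":[0,0,0]},{"claw":5,"travel":[0,0,-3],"rot":[0,0,0]},{"claw":5,"travel":[0,0,-3],"rot":[0,0,0]},{"claw":5,"travel":[0,0,-2],"rot":[0,0,0]},{"claw":8.5,"travel":[0,0,0],"rot":[0,0,0]}]'

```text
t: 6.37
tcp_pos: [0.6677, -0.1227, 0.3212]
eef_rot: [0.997, 0.073, 0.004, 0.002]
force: [1.3, 0.5, 0.1]
opening: 0.0607
grasp_force: 0.0
```

```bash
python3 - <<'E'
from h import *
plan([.544,.179,.30],115.2)
im=cams.camera("scene")[:,:,::-1];b=cams.camera("top")[:,:,::-1]
cv2.imwrite("pics/v3.png",np.hstack([cv2.resize(im[100:400,80:420],(400,353)),cv2.resize(b[100:320,340:520],(400,353*1))]))
E
```

```text
t 6.37 tcp [ 0.6677 -0.1227  0.3212] rot [   0.58   -0.11 -106.79] shift cm [32.57  1.65  2.12] len 32.7 F [1.3 0.5 0.1] open 0.0607 gf 0.0 q [-0.29  0.55  0.37  1.39 -0.    2.7 ]
```

View pics/v3.png

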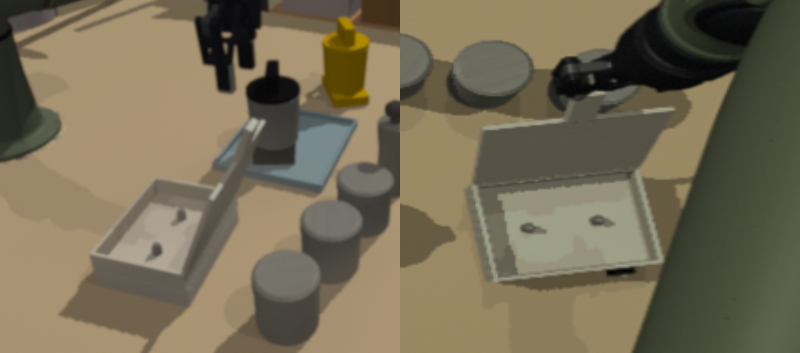

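The lid rests open on its stop, and both pegs show in the right-hand crop at (528,228) and (598,220). Next I hover over the base with the jar-holding orientation and measure the pegs with the wrist camera.

Request:
servo_tool --motion '[{"claw":8.5,"travel":[-3.4,0,0],"rot":[0,0,0]},{"claw":8.5,"travel":[-3.4,0,0],"rot":[0,0,0]},{"claw":8.5,"travel":[-3.4,0,0],"rot":[0,0,0]},{"claw":8.5,"travel":[-3.4,0,0],"rot":[0,0,0]},{"claw":8.5,"travel":[0,0,0],"rot":[0,0,-7]}]'

```text
t: 6.88
tcp_pos: [0.5242, -0.1411, 0.313]
eef_rot: [0.991, 0.134, -0.004, -0.002]
force: [0.5, -0.2, 0.3]
opening: 0.0855
grasp_force: 0.0
```

Request:
servo_tool --motion '[{"claw":8.5,"travel":[0,0,0],"rot":[0,0,-7]},{"claw":8.5,"travel":[0,0,0],"rot":[0,0,-7]},{"claw":8.5,"travel":[0,0,0],"rot":[0,0,-7]},{"claw":8.5,"travel":[0,0,0],"rot":[0,0,-7]},{"claw":8.5,"travel":[0,0,0],"rot":[0,0,-7]}]'

```text
t: 7.3
tcp_pos: [0.5303, -0.1416, 0.3136]
eef_rot: [0.904, 0.429, -0.001, -0.001]
force: [0.9, -1.0, 0.1]
opening: 0.0848
grasp_force: 0.0
```

Request:
servo_tool --motion '[{"claw":8.5,"travel":[0,0,0],"rot":[0,0,-7]},{"claw":8.5,"travel":[0,0,0],"rot":[0,0,-7]},{"claw":8.5,"travel":[0,0,0],"rot":[0,0,-7]},{"claw":8.5,"travel":[0,0,0],"rot":[0,0,-7]},{"claw":8.5,"travel":[0,0,0],"rot":[0,0,-7]}]'

```text
t: 7.72
tcp_pos: [0.5304, -0.1416, 0.3135]
eef_rot: [0.733, 0.68, -0.001, -0.001]
force: [-0.5, 0.6, -0.3]
opening: 0.0848
grasp_force: 0.0
```

Request:
servo_tool --motion '[{"claw":8.5,"travel":[0,0,3],"rot":[0,0,-6.5]},{"claw":8.5,"travel":[0,0,3],"rot":[0,0,-6]},{"claw":8.5,"travel":[0,0,3],"rot":[0,0,0]},{"claw":8.5,"travel":[0,0,0],"rot":[0,0,0]},{"claw":8.5,"travel":[0,0,0],"rot":[0,0,0]}]'

```text
t: 8.13
tcp_pos: [0.5293, -0.1411, 0.2232]
eef_rot: [0.657, 0.754, -0.001, -0.003]
force: [0.7, -0.2, 0.7]
opening: 0.085
grasp_force: 0.0
```

Request:
servo_tool --motion '[{"claw":8.5,"travel":[0,0,0],"rot":[0,0,0]},{"claw":8.5,"travel":[0,0,0],"rot":[0,0,0]}]'

```text
t: 8.3
tcp_pos: [0.5324, -0.1423, 0.2271]
eef_rot: [0.657, 0.754, 0.0, 0.001]
force: [-0.6, -0.4, 0.0]
opening: 0.0848
grasp_force: 0.0
```

```bash
python3 - <<'E'
from h import *
plan([.544,.179,.25],115.2)
st=status.get_state();im=cams.camera("wrist")[:,:,::-1]
cv2.imwrite("pics/w3.png",im);np.save("w3.npy",np.r_[st['tcp_pos'],st['eef_rot']])
E
```

```text
t 8.3 tcp [ 0.5324 -0.1423  0.2271] rot [  0.12   0.1  -17.29] shift cm [28.58 14.73 -2.29] len 32.2 F [-0.6 -0.4  0. ] open 0.0848 gf 0.0 q [-0.4   0.33 -0.2   1.04 -0.    1.04]
```

View pics/w3.png

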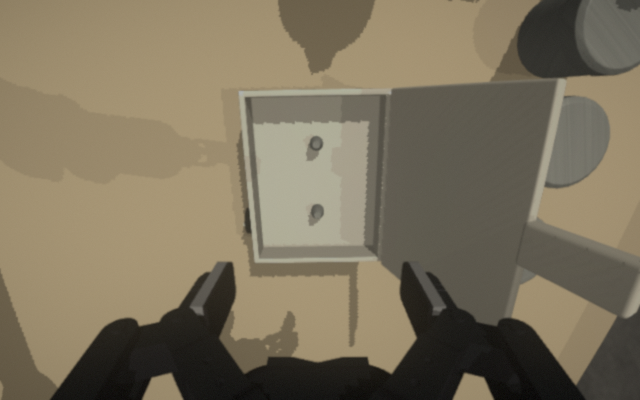

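The wrist view shows the open box with pegs at about (316,144) and (317,211), and the lid lying back to the right.

```bash
python3 - <<'E'
from h import *
im=cv2.imread("pics/w3.png").astype(int)
for r0,r1 in((134,162),(200,226)):
    for r in range(r0,r1):print(r,' '.join("%3d"%v for v in im[r,302:328].mean(1)))
s=np.load("w3.npy");st=dict(tcp_pos=s[:3],eef_rot=s[3:])
y=np.radians(8.6)
for sg in(1,-1):
    for z in(.036,.055):print(sg,z,proj("wrist",[[.532-sg*.04*np.sin(y),-.143+sg*.04*np.cos(y),z]],st).round(1))
E
```

```text
134 166 168 167 167 167 167 167 164 161 160 164 164 167 166 164 166 167 165 167 166 167 166 168 166 166 166
135 168 167 168 167 165 166 164 163 159 157 156 154 154 151 147 153 158 163 166 167 167 167 167 167 168 166
136 167 166 168 165 161 159 160 159 156 154 143 127 120 114 112 117 130 145 159 166 167 166 167 166 165 167
137 168 168 167 165 158 158 157 156 152 140 116  99  97  96  97  98 104 117 136 157 166 165 168 168 167 168
138 167 165 164 159 157 157 156 154 141 113  93  90  93  96  98  99 100 102 113 136 156 166 167 167 168 168
139 166 161 159 157 157 157 155 148 122  93  86  91  95  99 102 102 102 102 101 113 138 160 166 167 167 166
140 165 159 156 157 156 157 155 144 109  86  86  91  97 102 106 106 106 103  97 103 132 158 167 166 167 165
141 165 162 159 157 156 156 154 139 100  83  86  95 105 108 112 112 110 105  98  98 119 153 166 167 167 167
142 166 165 163 158 156 155 151 127  91  80  90 103 113 114 115 116 113 106  97  94 109 142 163 167 167 167
143 167 167 164 159 156 154 140 112  83  77  92 111 118 116 118 116 114 108  96  90 106 141 163 167 167 168
144 167 166 165 160 
[... 4129 characters left out ...]
20 120 119 119 119 123 134 144 161 166 166 166 166 166 166 166
221 167 166 167 166 165 160 140 124 120 120 119 119 120 120 122 133 153 161 166 167 166 166 166 166 166 166
222 166 168 167 167 167 164 152 129 121 121 119 120 122 126 134 145 161 166 166 166 167 167 166 166 166 166
223 167 166 166 166 167 167 156 131 120 119 120 124 134 143 155 161 166 167 166 168 166 165 167 166 165 167
224 166 166 167 166 167 165 156 133 123 122 123 132 153 161 166 167 167 166 166 166 167 166 167 166 166 167
225 167 167 167 166 167 167 160 142 136 137 138 145 160 166 167 166 166 168 167 166 167 167 167 167 167 166
1 0.036 [[316.5 143.2]]
1 0.055 [[316.5 145.7]]
-1 0.036 [[317.3 210.3]]
-1 0.055 [[317.3 216.1]]
```

Request:
servo_tool --motion '[{"claw":8.5,"travel":[0,0,-1],"rot":[0,0,-6]},{"claw":8.5,"travel":[0,0,-1.3],"rot":[0,0,-6]},{"claw":8.5,"travel":[0,0,0],"rot":[0,0,-5.3]},{"claw":8.5,"travel":[3.57,1.84,0],"rot":[0,0,0]},{"claw":8.5,"travel":[3.57,1.84,0],"rot":[0,0,0]}]'

```text
t: 8.77
tcp_pos: [0.5355, -0.0627, 0.2502]
eef_rot: [0.538, 0.843, 0.001, 0.002]
force: [1.1, 0.9, -1.1]
opening: 0.0849
grasp_force: 0.0
```

Request:
servo_tool --motion '[{"claw":8.5,"travel":[3.57,1.84,0],"rot":[0,0,0]},{"claw":8.5,"travel":[3.57,1.84,0],"rot":[0,0,0]},{"claw":8.5,"travel":[3.57,1.84,0],"rot":[0,0,0]},{"claw":8.5,"travel":[3.57,1.84,0],"rot":[0,0,0]},{"claw":8.5,"travel":[3.57,1.84,0],"rot":[0,0,0]}]'

```text
t: 9.18
tcp_pos: [0.542, 0.1412, 0.2502]
eef_rot: [0.536, 0.844, 0.001, 0.001]
force: [1.0, -0.3, 0.1]
opening: 0.0851
grasp_force: 0.0
```

Request:
servo_tool --motion '[{"claw":8.5,"travel":[3.57,1.84,0],"rot":[0,0,0]},{"claw":8.5,"travel":[0,0,0],"rot":[0,0,0]},{"claw":8.5,"travel":[0,0,0],"rot":[0,0,0]},{"claw":8.5,"travel":[0,0,0],"rot":[0,0,0]},{"claw":8.5,"travel":[0,0,0],"rot":[0,0,0]}]'

```text
t: 9.6
tcp_pos: [0.5431, 0.1781, 0.249]
eef_rot: [0.536, 0.844, 0.0, 0.0]
force: [-0.3, 0.2, 0.8]
opening: 0.085
grasp_force: 0.0
```

```bash
python3 - <<'E'
from h import *
plan([.544,.179,.25],115.2)
st=status.get_state();im=cams.camera("wrist")[:,:,::-1].copy()
cv2.imwrite("pics/w4.png",im);np.save("w4.npy",np.r_[st['tcp_pos'],st['eef_rot']])
y=np.radians(25.2);Rz=np.array([[np.cos(y),-np.sin(y)],[np.sin(y),np.cos(y)]])
pts=[[.544,.179]+Rz@np.array([a*.012,b*.035]) for a,b in((1,1),(1,-1),(-1,-1),(-1,1))]
print("bar top pred",proj("wrist",[[*p,.181] for p in pts],st).round(1).tolist())
E
```

```text
t 9.6 tcp [0.5431 0.1781 0.249 ] rot [ 0.04  0.03 -0.06] shift cm [ 0.04  0.11 -0.1 ] len 0.2 F [-0.3  0.2  0.8] open 0.085 gf 0.0 q [ 0.19  0.36 -0.1   1.11 -0.    1.32]
bar top pred [[335.9, 171.8], [334.1, 257.0], [304.4, 257.0], [302.9, 171.8]]
```

View pics/w4.png

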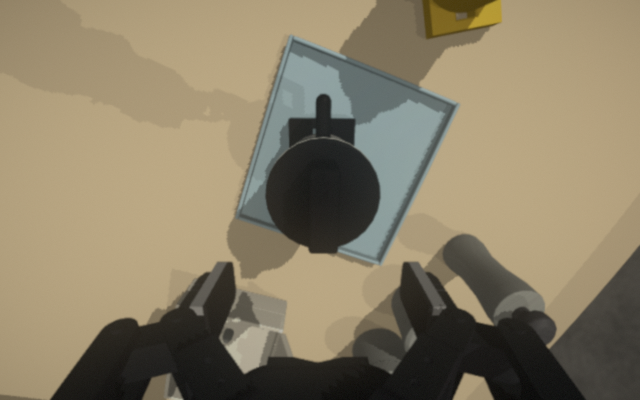

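The wrist view shows the jar's black disc centred at about (323,195), the bar end at (308–338, 252), foot corners at (289,119) and (354,119), and the handle pointing up at (323,100). The bar is well aligned with the tool. Now refining numerically.

```bash
python3 - <<'E'
from h import *
im=cv2.imread("pics/w4.png");g=im.mean(2)
s=np.load("w4.npy");st=dict(tcp_pos=s[:3],eef_rot=s[3:])
# foot rear edges: dark < 70, left/right of the handle
m=g<62
for r in(122,126,130,134):
    c=np.where(m[r,270:375])[0]+270;print(r,c.min(),c.max())
tops=[(c,np.where(m[112:140,c])[0].min()+112) for c in list(range(292,312,4))+list(range(336,353,4))];print("foot top edge",tops)
F=onz("wrist",[[289,0],[354,0]],.027,st)
# disc: circle fit on left/right edges, rows 170..240
E=[]
for r in range(165,235,5):
    c=np.where(m[r,230:420])[0]+230;E+= [(c.min(),r),(c.max()+1,r)]
P=onz("wrist",np.float64(E)-[.5,0],.135,st)[:,:2]
A=np.c_[2*P,np.ones(len(P))];x=np.linalg.lstsq(A,(P**2).sum(1),rcond=None)[0];print("disc centre",x[:2],"R",np.sqrt(x[2]+x[:2]@x[:2]))
for r in (200,215,225,235,240,245,249,251,253,255):print(r,g[r,298:350:2].round(0).astype(int).tolist())
col=np.float64([t[0] for t in tops]);row=np.float64([t[1] for t in tops])
k=np.polyfit(col,row,1);Q=onz("wrist",[[290,np.polyval(k,290)],[353,np.polyval(k,353)]],.027,st)[:,:2]
d=Q[1]-Q[0];print("foot rear edge",Q,np.linalg.norm(d),"yaw",np.degrees(np.arctan2(d[1],d[0])))
y=np.radians(25.2);print("centre from rear edge",Q.mean(0)-.0625*np.array([-np.sin(y),np.cos(y)]))
E
```

```text
122 289 354
126 289 353
130 289 353
134 289 353
foot top edge [(292, np.int64(119)), (296, np.int64(119)), (300, np.int64(119)), (304, np.int64(119)), (308, np.int64(119)), (336, np.int64(119)), (340, np.int64(119)), (344, np.int64(119)), (348, np.int64(119)), (352, np.int64(119))]
disc centre [0.54612932 0.18100926] R 0.051700240785412924
200 [29, 29, 29, 30, 25, 24, 27, 30, 28, 30, 31, 30, 30, 29, 30, 30, 31, 30, 31, 30, 31, 32, 34, 35, 34, 35]
215 [28, 32, 30, 29, 31, 28, 31, 33, 33, 33, 34, 31, 33, 32, 31, 33, 32, 34, 35, 34, 35, 36, 36, 35, 34, 39]
225 [34, 32, 31, 31, 31, 31, 33, 34, 38, 37, 35, 35, 36, 34, 35, 36, 35, 38, 37, 38, 36, 36, 37, 38, 38, 37]
235 [35, 36, 34, 36, 36, 36, 33, 39, 37, 39, 41, 39, 38, 39, 39, 39, 40, 38, 39, 38, 39, 40, 40, 40, 41, 41]
240 [38, 38, 38, 35, 36, 35, 38, 40, 39, 39, 40, 38, 41, 39, 40, 40, 39, 39, 41, 41, 39, 41, 41, 42, 41, 44]
245 [110, 134, 107, 73, 51, 40, 39, 41, 41, 39, 42, 41, 41, 41, 43, 39, 41, 42, 41, 42, 45, 67, 92, 124, 143, 150]
249 [153, 160, 160, 160, 160, 104, 41, 41, 42, 42, 42, 45, 42, 44, 45, 43, 43, 45, 44, 48, 114, 129, 118, 116, 115, 123]
251 [160, 160, 160, 160, 161, 139, 56, 42, 43, 44, 44, 43, 44, 44, 44, 44, 44, 44, 46, 58, 127, 150, 151, 145, 132, 121]
253 [161, 160, 161, 160, 159, 158, 129, 104, 103, 103, 102, 104, 102, 103, 101, 85, 76, 76, 78, 92, 112, 116, 125, 138, 150, 151]
255 [160, 161, 161, 159, 160, 161, 160, 161, 159, 160, 160, 160, 160, 159, 158, 154, 134, 119, 121, 127, 116, 112, 112, 113, 116, 123]
foot rear edge [[0.48592316 0.22225372]
 [0.553912   0.25424534]] 0.07513951082535343 yaw 25.19897072199962
centre from rear edge [0.54652879 0.18169784]
```

```bash
python3 -c "
from h import *
plan([.546,.1815,.146],115.2)"
```

```text
t 9.65 tcp [0.5431 0.1779 0.2489] rot [ 0.03  0.03 -0.09] shift cm [ 0.21  0.41 10.29] len 10.3 F [-0.2  1.  -0.6] open 0.0849 gf 0.0 q [ 0.19  0.36 -0.1   1.11 -0.    1.32]
```

Request:
servo_tool --motion '[{"claw":7,"travel":[0.2,0.4,1],"rot":[0,0,0]},{"claw":7,"travel":[0,0,3],"rot":[0,0,0]},{"claw":7,"travel":[0,0,3],"rot":[0,0,0]},{"claw":7,"travel":[0,0,2],"rot":[0,0,0]},{"claw":7,"travel":[0,0,1.3],"rot":[0,0,0]}]'

```text
t: 10.07
tcp_pos: [0.5441, 0.1814, 0.1421]
eef_rot: [0.536, 0.844, -0.001, -0.001]
force: [-0.7, -0.1, -0.2]
opening: 0.0699
grasp_force: 0.0
```

Request:
servo_tool --grip_force 80 --motion '[{"claw":7,"travel":[0,0,0],"rot":[0,0,0]},{"claw":7,"travel":[0,0,0],"rot":[0,0,0]},{"claw":1.8,"travel":[0,0,0],"rot":[0,0,0]},{"claw":1.8,"travel":[0,0,0],"rot":[0,0,0]},{"claw":1.8,"travel":[0,0,0],"rot":[0,0,0]}]'

```text
t: 10.48
tcp_pos: [0.5465, 0.1828, 0.1466]
eef_rot: [0.536, 0.844, 0.001, 0.001]
force: [-0.3, -0.3, 0.8]
opening: 0.0343
grasp_force: 0.0
```

Request:
servo_tool --motion '[{"claw":1.8,"travel":[0,0,0],"rot":[0,0,0]},{"claw":1.8,"travel":[0,0,0],"rot":[0,0,0]},{"claw":1.8,"travel":[0,0,0],"rot":[0,0,0]},{"claw":1.8,"travel":[0,0,0],"rot":[0,0,0]}]'

```text
t: 10.82
tcp_pos: [0.5466, 0.1829, 0.1466]
eef_rot: [0.536, 0.844, 0.001, 0.001]
force: [1.0, -0.7, 5.9]
opening: 0.023
grasp_force: 79.7
```

```bash
python3 -c "
from h import *
plan([.546,.1815,.146],115.2)"
```

```text
t 10.82 tcp [0.5466 0.1829 0.1466] rot [0.14 0.06 0.03] shift cm [-0.1  -0.11  0.06] len 0.2 F [ 1.  -0.7  5.9] open 0.023 gf 79.7 q [ 0.19  0.44 -0.25  0.88 -0.    1.33]
```

Request:
servo_tool --motion '[{"claw":1.8,"travel":[0,0,-1],"rot":[0,0,0]},{"claw":1.8,"travel":[0,0,-2],"rot":[0,0,0]},{"claw":1.8,"travel":[0,0,-2.5],"rot":[0,0,0]},{"claw":1.8,"travel":[0,0,-2.5],"rot":[0,0,0]},{"claw":1.8,"travel":[0,0,-2.5],"rot":[0,0,0]}]'

```text
t: 11.23
tcp_pos: [0.5442, 0.1826, 0.2507]
eef_rot: [0.536, 0.845, -0.001, -0.001]
force: [0.8, 0.5, -3.6]
opening: 0.0229
grasp_force: 79.1
```

Request:
servo_tool --motion '[{"claw":1.8,"travel":[0,0,0],"rot":[0,0,4.2]},{"claw":1.8,"travel":[0,0,0],"rot":[0,0,4.2]},{"claw":1.8,"travel":[0,0,0],"rot":[0,0,4.2]},{"claw":1.8,"travel":[0,0,0],"rot":[0,0,4]},{"claw":1.8,"travel":[0,0,0],"rot":[0,0,0]}]'

```text
t: 11.65
tcp_pos: [0.5445, 0.1827, 0.2498]
eef_rot: [0.652, 0.758, -0.001, -0.001]
force: [0.6, 0.9, -4.6]
opening: 0.0229
grasp_force: 79.1
```

```bash
python3 -c "
from h import *
plan([.5314,-.1413,.247],98.6)"
```

```text
t 11.65 tcp [0.5445 0.1827 0.2498] rot [-0.15 -0.01 -0.02] shift cm [-31.84  -6.14   0.28] len 32.4 F [ 0.6  0.9 -4.6] open 0.0229 gf 79.1 q [ 0.2   0.36 -0.09  1.12  0.    1.62]
```

Request:
servo_tool --motion '[{"claw":1.8,"travel":[-1.5,-1,0],"rot":[0,0,0]},{"claw":1.8,"travel":[-2.5,-2,0],"rot":[0,0,0]},{"claw":1.8,"travel":[-2.5,-2,0],"rot":[0,0,0]},{"claw":1.8,"travel":[-2.5,-1.1,0],"rot":[0,0,0]},{"claw":1.8,"travel":[-2.8,0,0],"rot":[0,0,0]}]'

```text
t: 12.07
tcp_pos: [0.4993, 0.0566, 0.2499]
eef_rot: [0.651, 0.759, -0.001, -0.002]
force: [0.4, 0.5, -3.6]
opening: 0.0231
grasp_force: 80.0
```

Request:
servo_tool --motion '[{"claw":1.8,"travel":[-2.8,0,0],"rot":[0,0,0]},{"claw":1.8,"travel":[-2.8,0,0],"rot":[0,0,0]},{"claw":1.8,"travel":[-2.8,0,0],"rot":[0,0,0]},{"claw":1.8,"travel":[-2.8,0,0],"rot":[0,0,0]},{"claw":1.8,"travel":[-2.8,0,0],"rot":[0,0,0]}]'

```text
t: 12.48
tcp_pos: [0.5233, -0.0825, 0.2501]
eef_rot: [0.651, 0.759, -0.0, -0.001]
force: [0.1, -0.2, -4.8]
opening: 0.023
grasp_force: 80.0
```

Request:
servo_tool --motion '[{"claw":1.8,"travel":[-2.5,0,0],"rot":[0,0,0]},{"claw":1.8,"travel":[-2,0,0],"rot":[0,0,0]},{"claw":1.8,"travel":[-1.3,0,0],"rot":[0,0,0]},{"claw":1.8,"travel":[0,0,0],"rot":[0,0,0]},{"claw":1.8,"travel":[0,0,0],"rot":[0,0,0]}]'

```text
t: 12.9
tcp_pos: [0.5322, -0.1387, 0.2499]
eef_rot: [0.652, 0.758, 0.0, -0.001]
force: [0.3, 1.0, -4.4]
opening: 0.0229
grasp_force: 80.0
```

```bash
python3 - <<'E'
from h import *
plan([.5314,-.1413,.247],98.6)
st=status.get_state();im=cams.camera("wrist")[:,:,::-1].copy();a=cams.camera("scene")[:,:,::-1]
cv2.imwrite("pics/v5.png",np.hstack([cv2.resize(im,(480,300)),cv2.resize(a[130:370,100:356],(320,300))]))
cv2.imwrite("pics/w5.png",im)
y=np.radians(8.6);J=np.array([.5316,-.1424])
Rz=np.array([[np.cos(y),-np.sin(y)],[np.sin(y),np.cos(y)]]);zb=st['tcp_pos'][2]-.1416
print("foot bottom z",zb,"pred rear foot top corners",proj("wrist",[[*(J+Rz@np.array(c)),zb+.022] for c in([-.04,.0625],[.04,.0625])],st).round(1).tolist())
m=im.mean(2)<62
for r in range(114,140,4):
    c=np.where(m[r,270:375])[0]+270;print(r,(c.min(),c.max(),len(c)) if len(c) else None)
E
```

```text
t 12.9 tcp [ 0.5322 -0.1387  0.2499] rot [-0.06 -0.09  0.02] shift cm [-0.24 -0.12  0.29] len 0.4 F [ 0.3  1.  -4.4] open 0.0229 gf 80.0 q [-0.39  0.32 -0.16  1.1   0.    1.03]
foot bottom z 0.10829044861661077 pred rear foot top corners [[270.6, 132.1], [362.6, 132.2]]
114 (np.int64(307), np.int64(328), 22)
118 (np.int64(307), np.int64(328), 22)
122 (np.int64(307), np.int64(328), 22)
126 (np.int64(307), np.int64(328), 22)
130 (np.int64(274), np.int64(361), 88)
134 (np.int64(274), np.int64(361), 88)
138 (np.int64(274), np.int64(361), 88)
```

View pics/v5.png

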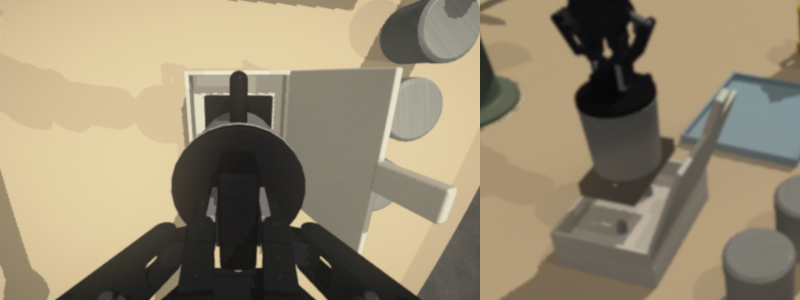

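The views show the jar held upright over the base, with foot edge columns 274–361 in the wrist frame. This agrees with the predicted pose to within 1 mm. I correct by (-0.24, -0.12) cm and descend to just above the pegs.

Request:
servo_tool --motion '[{"claw":1.8,"travel":[-0.24,-0.12,0],"rot":[0,0,0]},{"claw":1.8,"travel":[0,0,1.5],"rot":[0,0,0]},{"claw":1.8,"travel":[0,0,1.5],"rot":[0,0,0]},{"claw":1.8,"travel":[0,0,1],"rot":[0,0,0]},{"claw":1.8,"travel":[0,0,0.7],"rot":[0,0,0]}]'

```text
t: 13.42
tcp_pos: [0.5311, -0.1404, 0.2022]
eef_rot: [0.651, 0.759, -0.0, -0.001]
force: [0.1, 0.1, -5.7]
opening: 0.023
grasp_force: 79.9
```

Request:
servo_tool --motion '[{"claw":1.8,"travel":[0,0,0],"rot":[0,0,0]},{"claw":1.8,"travel":[0,0,0],"rot":[0,0,0]},{"claw":1.8,"travel":[0,0,0],"rot":[0,0,0]},{"claw":1.8,"travel":[0,0,0],"rot":[0,0,0]}]'

```text
t: 13.75
tcp_pos: [0.5324, -0.1416, 0.2042]
eef_rot: [0.652, 0.758, 0.0, 0.001]
force: [0.2, 0.5, -4.5]
opening: 0.023
grasp_force: 79.8
```

```bash
python3 -c "
from h import *
plan([.5314,-.1413,.1776],98.6)"
```

```text
t 13.75 tcp [ 0.5324 -0.1416  0.2042] rot [0.08 0.05 0.03] shift cm [ 0.04 -0.1   2.66] len 2.7 F [ 0.2  0.5 -4.5] open 0.023 gf 79.8 q [-0.39  0.35 -0.24  0.99 -0.    1.03]
```

Request:
servo_tool --motion '[{"claw":1.8,"travel":[0,-0.06,0],"rot":[0,0,0]},{"claw":1.8,"travel":[0,0,0.4],"rot":[0,0,0]},{"claw":1.8,"travel":[0,0,0.4],"rot":[0,0,0]},{"claw":1.8,"travel":[0,0,0.4],"rot":[0,0,0]},{"claw":1.8,"travel":[0,0,0],"rot":[0,0,0]}]'

```text
t: 14.17
tcp_pos: [0.5305, -0.1412, 0.1902]
eef_rot: [0.652, 0.758, -0.0, -0.001]
force: [-1.3, -0.5, -4.6]
opening: 0.0231
grasp_force: 79.8
```

Request:
servo_tool --motion '[{"claw":1.8,"travel":[0,0,0.3],"rot":[0,0,0]},{"claw":1.8,"travel":[0,0,0.3],"rot":[0,0,0]},{"claw":1.8,"travel":[0,0,0.3],"rot":[0,0,0]},{"claw":1.8,"travel":[0,0,0],"rot":[0,0,0]},{"claw":1.8,"travel":[0,0,0],"rot":[0,0,0]}]'

```text
t: 14.58
tcp_pos: [0.5311, -0.1414, 0.1821]
eef_rot: [0.652, 0.758, -0.0, -0.0]
force: [-0.0, 0.0, -5.2]
opening: 0.0231
grasp_force: 79.9
```

Request:
servo_tool --motion '[{"claw":1.8,"travel":[0,0,0.15],"rot":[0,0,0]},{"claw":1.8,"travel":[0,0,0.15],"rot":[0,0,0]},{"claw":1.8,"travel":[0,0,0.05],"rot":[0,0,0]},{"claw":1.8,"travel":[0,0,0],"rot":[0,0,0]},{"claw":1.8,"travel":[0,0,0],"rot":[0,0,0]}]'

```text
t: 15.0
tcp_pos: [0.5312, -0.1415, 0.1789]
eef_rot: [0.652, 0.758, -0.0, 0.0]
force: [-0.1, 0.3, -5.0]
opening: 0.0231
grasp_force: 79.9
```

Request:
servo_tool --motion '[{"claw":1.8,"travel":[0,0,0.1],"rot":[0,0,0]},{"claw":1.8,"travel":[0,0,0],"rot":[0,0,0]},{"claw":1.8,"travel":[0,0,0],"rot":[0,0,0]}]'

```text
t: 15.25
tcp_pos: [0.5312, -0.1414, 0.1778]
eef_rot: [0.652, 0.758, -0.0, -0.0]
force: [-0.3, -0.1, -4.8]
opening: 0.0231
grasp_force: 79.9
```

Request:
servo_tool --motion '[{"claw":1.8,"travel":[0,0,0.05],"rot":[0,0,0]},{"claw":1.8,"travel":[0,0,0.05],"rot":[0,0,0]},{"claw":1.8,"travel":[0,0,0],"rot":[0,0,0]}]'

```text
t: 15.5
tcp_pos: [0.5313, -0.1415, 0.1776]
eef_rot: [0.652, 0.758, 0.0, 0.0]
force: [-2.2, 0.6, 3.0]
opening: 0.0228
grasp_force: 81.0
```

Seated at exactly the predicted height (TCP z 0.1776, contact force felt). Releasing and retreating straight up.

Request:
servo_tool --motion '[{"claw":5,"travel":[0,0,0],"rot":[0,0,0]},{"claw":5,"travel":[0,0,0],"rot":[0,0,0]},{"claw":5,"travel":[0,0,0],"rot":[0,0,0]},{"claw":5,"travel":[0,0,0],"rot":[0,0,0]},{"claw":5,"travel":[0,0,-0.5],"rot":[0,0,0]}]'

```text
t: 15.92
tcp_pos: [0.5308, -0.1413, 0.1813]
eef_rot: [0.652, 0.758, -0.0, -0.001]
force: [-0.6, 0.3, -0.1]
opening: 0.0497
grasp_force: 0.0
```

Request:
servo_tool --motion '[{"claw":5,"travel":[0,0,-2],"rot":[0,0,0]},{"claw":5,"travel":[0,0,-3],"rot":[0,0,0]},{"claw":5,"travel":[0,0,-3],"rot":[0,0,0]},{"claw":5,"travel":[0,0,-3],"rot":[0,0,0]},{"claw":5,"travel":[0,0,-2],"rot":[0,0,0]}]'

```text
t: 16.33
tcp_pos: [0.532, -0.1418, 0.3154]
eef_rot: [0.652, 0.758, 0.001, 0.002]
force: [-0.0, -0.2, -0.1]
opening: 0.0503
grasp_force: 0.0
```

Request:
servo_tool --motion '[{"claw":5,"travel":[0,0,0],"rot":[0,0,0]},{"claw":5,"travel":[0,0,0],"rot":[0,0,0]},{"claw":5,"travel":[0,0,0],"rot":[0,0,0]}]'

```text
t: 16.58
tcp_pos: [0.5309, -0.1413, 0.3113]
eef_rot: [0.652, 0.758, -0.0, -0.0]
force: [-0.0, -0.0, -0.8]
opening: 0.05
grasp_force: 0.0
```

```bash
python3 - <<'E'
from h import *
st=status.get_state();im=cams.camera("wrist")[:,:,::-1].copy();a=cams.camera("scene")[:,:,::-1]
cv2.imwrite("pics/v6.png",np.hstack([cv2.resize(im,(480,300)),cv2.resize(a[130:370,100:356],(320,300))]))
print(st['tcp_pos'],st['force'],st['t'])
b=cv2.imread("pics/scene.png").astype(int);d=abs(a.astype(int)-b).sum(2)>60
print("changed px at containers/grinder",[int(d[r[1]:r[3],r[0]:r[2]].sum()) for r in((295,316,352,388),(336,274,388,336),(366,241,414,297),(400,186,430,265))])
# upright check: symmetric column extent of the jar disc and the foot in the wrist view
m=im.mean(2)<62
for r in range(70,250,12):
    c=np.where(m[r,220:420])[0]+220;print(r,(c.min(),c.max()) if len(c) else None,end=' ')
y=np.radians(8.6);Rz=np.array([[np.cos(y),-np.sin(y)],[np.sin(y),np.cos(y)]]);J=np.array([.5316,-.1424])
print("\npred: bar top ends",proj("wrist",[[*(J+Rz@np.array([sx*.012,-.035])),.212] for sx in(-1,1)],st).round(1).tolist(),"foot rear",proj("wrist",[[*(J+Rz@np.array([sx*.04,.0625])),.058] for sx in(-1,1)],st).round(1).tolist(),"disc sides",proj("wrist",[[*(J+Rz@np.array([sx*.052,0])),.171] for sx in(-1,1)],st).round(1).tolist())
E
```

```text
[ 0.53094493 -0.14133724  0.31128994] [-0.00478001 -0.0189658  -0.77418492] 16.5833
changed px at containers/grinder [0, 0, 0, 0]
70 None 82 None 94 None 106 (np.int64(313), np.int64(324)) 118 (np.int64(312), np.int64(324)) 130 (np.int64(289), np.int64(347)) 142 (np.int64(289), np.int64(346)) 154 (np.int64(281), np.int64(354)) 166 (np.int64(273), np.int64(363)) 178 (np.int64(268), np.int64(367)) 190 (np.int64(260), np.int64(368)) 202 (np.int64(260), np.int64(366)) 214 (np.int64(276), np.int64(360)) 226 (np.int64(286), np.int64(348)) 238 (np.int64(306), np.int64(329)) 
pred: bar top ends [[305.0, 241.3], [331.5, 241.4]] foot rear [[287.4, 120.0], [349.1, 120.1]] disc sides [[266.3, 191.3], [370.3, 191.4]]
```

```bash
python3 - <<'E'
from h import *
a=cv2.imread("pics/v5.png").astype(int);b=cv2.imread("pics/v6.png").astype(int)
d=abs(a-b).sum(2)
print("lid upper part change",(d[85:150,695:740]>60).sum(),"tray",(d[90:150,745:800]>60).sum())
im=cv2.imread("pics/v6.png").mean(2);m=im<62
r=[int(np.where(m[80:110,c])[0].min()+80) for c in(220,226,250,256)];print("foot rear row x1.333",np.array(r)/.75)
bot.finish_job()
E
```

```text
lid upper part change 0 tray 0
foot rear row x1.333 [120. 120. 120. 120.]
the job is handed in; nothing more can be done
```

The job is handed in at about 16.6 s of the 62 s: the lid rests open on its stop, the jar sits upright on the pegs at the predicted seated height, and the containers and grinder did not move in the camera images.

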